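Refit and set the teal tumbler's knob

ROBOT

A 6-joint arm with a two-finger parallel gripper is mounted at the origin on the work surface. World frame = base frame: x ahead of the robot, y to its left, z up, the work surface at z = 0. Lengths are in mm, angles in rad, forces in N, time in s.
With the tool pointing down it reaches from about 350 to 775 mm from the base axis. Payload 7.3 kg.
Tool frame: the origin (TCP) lies at the centre of the arm's flange, where the gripper is bolted on; the fingertips stand 178 mm ahead of it and the grasp point (between the pads) lies 159 mm ahead of it; z points along the fingers, y is the direction in which the jaws open and shut (so a half turn about z gives the same grasp; the last joint's range is limited). The gripper opens to 92 mm and grips with 3 to 60 N. Pads are 19 mm wide; open, the fingers measure 130 mm over their backs; the gripper's body (75 mm by 190 mm) begins 47 mm behind the grasp point.
Start: joints at [-1.438, 0.342, 1.524, -0, 1.275, -0.146], TCP at [144.501, -504.725, 404.741] pointing down, gripper open.
Joint ranges: [-2.53, 2.53], [-0.77, 2.02], [0.04, 2.7], [-1, 4.14], [0.28, 2.66], [-3.11, 3.11]. Speed limits (rad/s): [2.57, 2.57, 3.14, 3.14, 3.14, 3.14].

INTERFACE

Orientations are given as [roll, pitch, yaw] about the fixed x, y, z axes, in that order (R = Rz(yaw) Ry(pitch) Rx(roll)).
In Python, from plant import get_obs, capture, close_job gives the robot as it stands. The module is installed in compiled form; this text tells all that it offers.
- The arm moves only by the shell command python3 -m pendant 'ROWS'. ROWS is JSON, a list of rows, each a list of 3 entries, a list of its own where there are three numbers: the shift along the tool's x, y, z in m, then the turn, a rotation vector about the tool's x, y, z in rad, then the finger opening in m, from 0 to 0.0918. In form: [[[tx, ty, tz], [wx, wy, wz], fingers], ...]. A call has 1 to 10 rows; each row is the pose to reach, as a shift and turn from the pose commanded when the call began, along the tool's axes at that moment; what a row does not reach only later rows make up. A row lasts 1/12 s, in which the tool goes at most 41.7 mm and 7.16 degrees, less where a joint would pass 70% of its speed; a pose out of reach is approached as far as the arm can. A call with a gripper value outside its range is refused whole. The fingers move at their own pace and stop on an object; the grip force is fixed at half the most. Time passes only in rows, so rows that repeat a pose let the fingers close. It gives the time, the measured TCP pose, the force and the opening at its end, in the units of the state.
- get_obs(): the state, without advancing time (a new reading comes with each control period).
- capture(name): name is "scene" or "side" or "wrist"; returns a dict with "color" (480x640x3 uint8, red, green, blue), "mtx" (3x3 intrinsics, pixels), "rvec" (rotation vector, rad) and "tvec" (3), from world to camera coordinates, as OpenCV has them. Camera axes: x right, y down, z forward; pixel columns grow to the right and rows downward; lengths in mm; the calibration is good to about 2 mm. The wrist camera is an equidistant fisheye: a pixel r from the principal point sees the ray r / f radians off the axis. A picture is of the moment at which its call begins. There is no depth.
- close_job(): hands the job in, once; it reports no verdict.
The state is a dict: "time": time; "joint_positions": joint angles; "dq": joint speeds; "tau": joint torques, N m; "tool_pos": TCP position; "tcp_rot": TCP orientation; "contact_force": force on the tool from outside, world axes, zero at the start; "moment": the same for the moment, N m; "grip_width": finger opening in mm.
Only numpy, scipy, OpenCV 4.12 (cv2) and the standard library are available. Lean on these libraries where they do the work, as an engineer would, in place of code of your own. Each camera call takes 0.05 s, during which the arm holds its last target. There are 200 camera calls.

TASK

The teal knob has come off the stone tumblers' control panel: push it fully home on the bare shaft of the teal station, with its bore matched to the shaft's flat, then turn it clockwise until its nose points at that station's white mark, and let go. Do not touch the other three knobs on the panel, and do not knock about the loose things on the table.

Things in the scene. Friction and masses are not known exactly. Their poses are not given: they have to be found in the camera images.
- teal_knob_mid (a point): Loose teal knob standing upright on the table, pointer-shaped in plan, 64 long x 30 wide x 50 high, about 90 g. This point: on its turning axis, half-way up; z up, +x to the nose (white line on top). Nose tip 36 ahead of the axis, tail 28 behind; the sides are parallel, 30 apart, from 24 behind to 14 ahead of the axis.
- teal_knob_under (a point): The same teal knob: centre of its underside, on the turning axis, 25 below teal_knob_mid, same axes; mouth of a blind D-shaped bore 22 deep, about 20.4 across, its flat on the nose side, 3.6 from the axis.
- shaft_seat (a point): On the axis of the bare shaft at the teal station, on top of its black round flange (52 across), where the seated knob's underside rests; 67 above the table. It does not turn; z up, +x points to the station's white mark (on the side away from the robot).
- shaft_top (a point): Centre of the top of the bare steel shaft, 20 above the flange; turns with it. +x points to the side of its flat (white tick on the flange there): the knob fits only with its nose along this +x. Shaft 18 across, flat 3 from the axis, top 6 tapered to 0.65. Bore clearance about 1 all round, 0.6 at the flat: the seated knob has up to 0.25 rad of play.
- teal_shaft (a joint): Angle of the bare shaft, rad: 0 at the anticlockwise stop, grows clockwise seen from above, 3.2 at the other stop; at 1.6 its flat (and the nose of a knob seated on it) points at the white mark. It stays where it is left; turning it takes about 0.06 N m.
- panel: Grey control box 170 (x) by 370 (y) by 60 high, fixed; origin at the centre of its underside, x away from the robot. On its top, four round coloured stations 80 across stand in a row along its y, 88 apart (44 and 132 either side of the middle), in an order that varies; each has a white mark 8 wide on its +x side, 41 to 63 from its axis.
- blue_knob: The blue knob on its blue station on the panel, not to be touched: the teal knob's shape and size in blue. Origin on its turning axis, 64 above the table; its underside is 3 above that, its top 117 above the table; +x to its nose. Held only by friction: it turns if knocked.
- blue_nose (a point): Top of the blue knob's nose, 36 from its axis.
- green_knob: The green knob on its green station on the panel, not to be touched: the teal knob's shape and size in green. Origin on its turning axis, 64 above the table; its underside is 3 above that, its top 117 above the table; +x to its nose. Held only by friction: it turns if knocked.
- green_nose (a point): Top of the green knob's nose, 36 from its axis.
- pink_knob: The pink knob on its pink station on the panel, not to be touched: the teal knob's shape and size in pink. Origin on its turning axis, 64 above the table; its underside is 3 above that, its top 117 above the table; +x to its nose. Held only by friction: it turns if knocked.
- pink_nose (a point): Top of the pink knob's nose, 36 from its axis.
- jar: Green glass jar, 72 across, 100 high, loose on the table, to be left alone; origin at its underside.
- crystal_quartz: Loose whitish crystal, about 85 x 65, loose on the table, to be left alone; origin at its underside.
- crystal_blue: Loose pale blue stone, about 75 x 60, loose on the table, to be left alone; origin at its underside.
- brush: Brush, 160 long, loose on the table, to be left alone; origin at its underside.
Not all that is in view belongs to the job. What is shaped like the part that bears teal_knob_mid but yellow is not meant.

How it is judged (in metres and radians):
On the way:
1. the teal knob is fully home on the teal station's shaft (then it is turned to the mark) (horizontal distance between teal_knob_under and shaft_seat below 0.004 m and z of teal_knob_under in the frame of shaft_seat below 0.003 m and angle between teal_knob_mid's own z axis and vertical below 0.09 rad), for 0.2 s.
At the end, for the whole second after the job is handed in: The teal knob sits on the shaft (within 4 mm sideways and 3 mm of fully down, tilted under 0.09 rad), its nose within 0.2 rad of the white mark, the shaft turned with it (joint 1.15 to 2.05) and still; the noses of the other three knobs within 5 mm of where they were (all of step 1 and angle between the x axis of teal_knob_mid and the x axis of shaft_seat, either way round below 0.2 rad and value of joint teal_shaft between 1.15 and 2.05 rad and velocity of joint teal_shaft between -0.05 and 0.05 rad/s and distance of each of blue_nose, green_nose, pink_nose from where it was at the start of the episode below 0.005 m); the robot touches nothing.
It fails at once if one of the other three knobs is touched (over 1 N) (contact force between any of blue_knob, green_knob, pink_knob and anything else above 1 N).
It fails at once if a loose bystander is knocked away by more than 30 mm (distance of any of jar, crystal_quartz, crystal_blue, brush from where it was at the start of the episode above 0.03 m).
It also fails if it takes over 42 s, if anything falls off the work surface, if the arm or the gripper's body presses on something with over 40 N, if the wrist force passes 120 N, or if a joint passes its speed limit or range.

## Working session

There is one attempt and no reset: what is moved stays moved. The work goes in short steps, Python scripts to look and compute and a shell command to move; the robot and the scene stay as the last step left them, time stands still between calls to the robot, and variables do not carry over. Pictures are saved under pics/ and viewed, about 8 in all and at most 12, crops included, and the job is handed in when it is done.

```bash
mkdir -p pics; cat > h.py <<'E'
import numpy as np, cv2
from plant import get_obs, capture
def save(n,fn,crop=None,s=1):
    c=capture(n); im=c["color"][:,:,::-1].copy()
    cv2.imwrite("pics/raw_"+fn,im)
    if crop: x0,y0,x1,y1=crop; im=im[y0:y1,x0:x1]
    im=cv2.resize(im,None,fx=s,fy=s,interpolation=cv2.INTER_CUBIC); cv2.imwrite("pics/"+fn,im)
    np.savez("pics/"+fn+".npz",K=c["mtx"],r=c["rvec"],t=c["tvec"],fish=n=="wrist"); return c
def px2w(fn,uv,z):
    d=np.load("pics/"+fn+".npz");K=d["K"];R=cv2.Rodrigues(d["r"])[0];t=d["t"].reshape(3)
    a=(uv[0]-K[0,2])/K[0,0];b=(uv[1]-K[1,2])/K[1,1]
    if d["fish"]:
        th=np.hypot(a,b);k=np.sin(th)/max(th,1e-9);v=np.array([a*k,b*k,np.cos(th)])
    else: v=np.array([a,b,1.])
    o=-R.T@t;v=R.T@v;return (o+v*(z-o[2])/v[2]).round(1)
def w2px(fn,p):
    d=np.load("pics/"+fn+".npz");K=d["K"];R=cv2.Rodrigues(d["r"])[0];t=d["t"].reshape(3)
    q=R@np.array(p,float)+t
    if d["fish"]:
        th=np.arctan2(np.hypot(q[0],q[1]),q[2]);q=np.array([*(q[:2]/max(np.hypot(*q[:2]),1e-9)*th),1])
    else: q=q/q[2]
    return (K@q)[:2].round(1)
E
python3 - <<'E'
from h import *
a=save("scene","s1.png"); b=save("side","d1.png"); c=save("wrist","w1.png")
for x in (a,b,c): print(x["mtx"].round(0).tolist(),(-cv2.Rodrigues(x["rvec"])[0].T@x["tvec"].reshape(3)).round(0))
print(get_obs())
E
```

```text
[[612.0, 0.0, 312.0], [0.0, 612.0, 234.0], [0.0, 0.0, 1.0]] [1121. -685. 1360.]
[[537.0, 0.0, 314.0], [0.0, 537.0, 233.0], [0.0, 0.0, 1.0]] [-41. 703. 909.]
[[372.0, 0.0, 325.0], [0.0, 372.0, 236.0], [0.0, 0.0, 1.0]] [ 210. -486.  384.]
{'time': 0.15, 'joint_positions': array([-1.43798019e+00,  3.42567776e-01,  1.52475981e+00,  5.10874539e-06,
        1.27539766e+00, -1.46000269e-01]), 'dq': array([ 0.00045445, -0.00213115, -0.00384407, -0.00116989, -0.00109824,
       -0.00050027]), 'tau': array([ 2.03676667e-03, -4.31469798e+01, -2.44353300e+01,  7.19075860e-02,
        5.37269795e-02, -8.69811538e-05]), 'tool_pos': array([ 144.49961753, -504.6313439 ,  404.21503926]), 'tcp_rot': array([-3.14047282e+00, -1.69606283e-04,  2.78814820e-01]), 'contact_force': array([-0.98608695, -0.56359008, -0.43166653]), 'moment': array([ 0.03080282,  0.00228117, -0.01297264]), 'grip_width': 91.71433372593799}
```

View pics/s1.png

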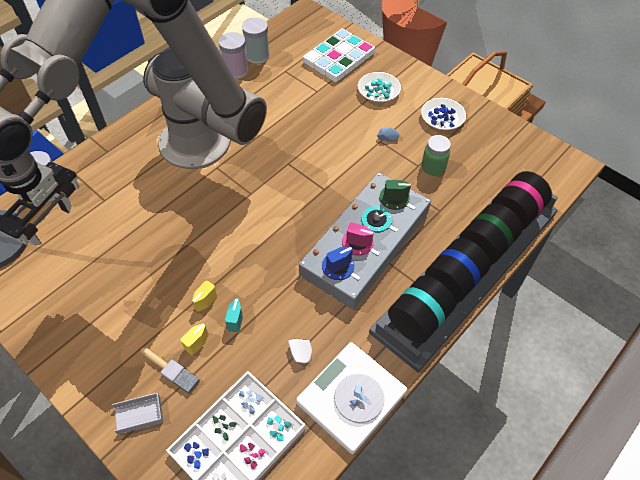

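View pics/w1.png

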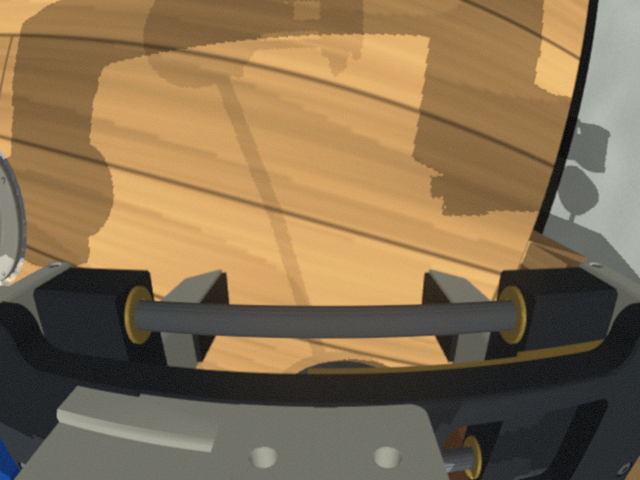

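The scene shows the loose teal knob at about (233,315). Things it could be taken for are the yellow knobs at (204,296) and (194,339), and the seated blue (339,262), pink (358,237) and green (397,192) knobs. The bare teal station is at (377,217). The wrist view shows only bare table. I choose the teal knob at (233,315) and check it in a close crop.

```bash
python3 - <<'E'
from h import *
im=cv2.imread("pics/raw_s1.png")
a=cv2.resize(im[270:370,170:270],(400,400),interpolation=cv2.INTER_CUBIC)
b=cv2.resize(im[170:270,330:430],(400,400),interpolation=cv2.INTER_CUBIC)
cv2.imwrite("pics/c1.png",np.hstack([a,b]))
for n,uv,z in [("knob",(233,315),25),("teal st",(377,217),67),("blue",(339,262),100),("pink",(358,237),100),("green",(397,192),100),("y1",(204,296),25),("y2",(194,339),25),("brush",(170,370),10),("quartz",(300,350),15),("jar",(436,157),50)]: print(n,px2w("s1.png",uv,z))
E
```

```text
knob [ 520.8 -326.2   25. ]
teal st [608.3 110.7  67. ]
blue [638.9 -75.5 100. ]
pink [625.5  11.1 100. ]
green [608.7 188.  100. ]
y1 [ 429.9 -339.1   25. ]
y2 [ 499.  -431.9   25. ]
brush [ 510.2 -518.3   10. ]
quartz [ 699.5 -279.2   15. ]
jar [591.5 396.2  50. ]
```

View pics/c1.png

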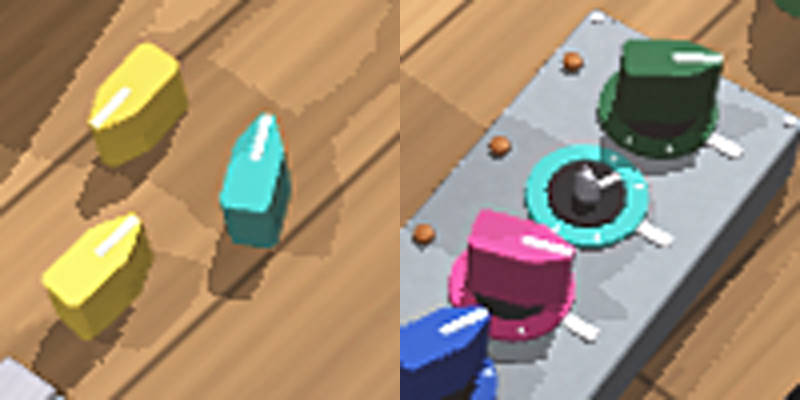

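The crops confirm the choice: the teal knob's nose tip is at crop (267,117) and its white line is on top. The two yellow ones are decoys. On the right, the bare shaft stands on the teal station, with its flange tick at about crop (605,182) and the white mark at about crop (657,233).

```bash
python3 - <<'E'
from h import *
L=lambda x,y:(170+x/4,270+y/4); Rr=lambda x,y:(330+(x-400)/4,170+y/4)
P=lambda uv,z:px2w("s1.png",uv,z)
n=P(L(267,115),50);wl=P(L(257,158),50);tail=P(L(240,200),50);print("nose",n,wl,tail,np.arctan2(*(n-tail)[1::-1]), np.arctan2(*(n-wl)[1::-1]))
m0=P(Rr(640,224),60);m1=P(Rr(673,242),60);st=P(Rr(587,195),64);print("mark",m0,m1,"station",st)
print("tick",P(Rr(598,186),67),P(Rr(620,180),67),"shafttop",P(Rr(586,175),87))
c=np.load("pics/w1.png.npz");R=cv2.Rodrigues(c["r"])[0];print(R.round(3))
E
```

```text
nose [ 506.8 -296.9   50. ] [ 523.5 -320.9   50. ] [ 536.4 -346.7   50. ] 2.1070713866144923 2.1787203932207504
mark [648.6 115.5  60. ] [673.1 118.8  60. ] station [610.2 107.7  64. ]
tick [612.1 116.3  67. ] [619.6 129.8  67. ] shafttop [608.7 105.5  87. ]
[[ 0.275 -0.961 -0.001]
 [-0.929 -0.266  0.257]
 [-0.247 -0.069 -0.967]]
```

```bash
cat >> h.py <<'E'
from scipy.spatial.transform import Rotation as Ro
def go(x,y,z,yaw):
    o=get_obs();R=Ro.from_euler("xyz",o["tcp_rot"]);T=Ro.from_euler("xyz",[np.pi,0,yaw])
    print("shift mm",R.inv().apply(np.array([x,y,z])-o["tool_pos"]).round(1),"turn",(R.inv()*T).as_rotvec().round(3),"t",o["time"],"pos",o["tool_pos"].round(1),o["tcp_rot"].round(3),"w",round(o["grip_width"],1))
E
python3 -c "
from h import *
go(525,-328,300,2.1)"
python3 -m pendant '[[[0.04,-0.006,0.01],[0,0,-0.12],0.06],[[0.08,-0.012,0.02],[0,0,-0.24],0.06],[[0.12,-0.018,0.03],[0,0,-0.36],0.06],[[0.16,-0.025,0.04],[0,0,-0.48],0.06],[[0.2,-0.031,0.05],[0,0,-0.6],0.06],[[0.24,-0.037,0.06],[0,0,-0.72],0.06],[[0.28,-0.043,0.07],[0,0,-0.84],0.06],[[0.32,-0.05,0.08],[0,0,-0.96],0.06],[[0.36,-0.056,0.09],[0,0,-1.08],0.06],[[0.4,-0.062,0.1],[0,0,-1.2],0.06]]'
python3 -c "
from h import *
go(525,-328,300,2.1)"
```

```text
shift mm [414.4 -65.  104.4] turn [-1.000e-03 -1.000e-03 -1.821e+00] t 0.15 pos [ 144.5 -504.6  404.2] [-3.14  -0.     0.279] w 91.7
time: 0.98
tool_pos: [513.3, -333.8, 304.0]
tcp_rot: [-3.141, -0.0, 1.485]
contact_force: [-0.2, -1.4, 0.6]
grip_width: 60.0
shift mm [ 6.8 11.1  4. ] turn [-0.    -0.    -0.615] t 0.9833 pos [ 513.3 -333.8  304. ] [-3.141 -0.     1.485] w 60.0
```

```bash

python3 -m pendant '[[[0.007,0.011,0.004],[0,0,-0.12],0.06],[[0.007,0.011,0.004],[0,0,-0.24],0.06],[[0.007,0.011,0.004],[0,0,-0.36],0.06],[[0.007,0.011,0.004],[0,0,-0.48],0.06],[[0.007,0.011,0.004],[0,0,-0.61],0.06],[[0.007,0.011,0.004],[0,0,-0.61],0.06],[[0.007,0.011,0.004],[0,0,-0.61],0.06]]'
python3 -c "
from h import *
save('wrist','w2.png')
for p in [(525,-328,50),(506.8,-296.9,50),(525,-328,0)]: print(w2px('w2.png',p))"
```

```text
time: 1.57
tool_pos: [523.3, -329.2, 300.5]
tcp_rot: [-3.141, -0.0, 2.085]
contact_force: [-0.3, -1.0, 0.2]
grip_width: 60.2
[328.9 247.6]
[328.1 192.2]
[328.2 229.1]
```

View pics/w2.png

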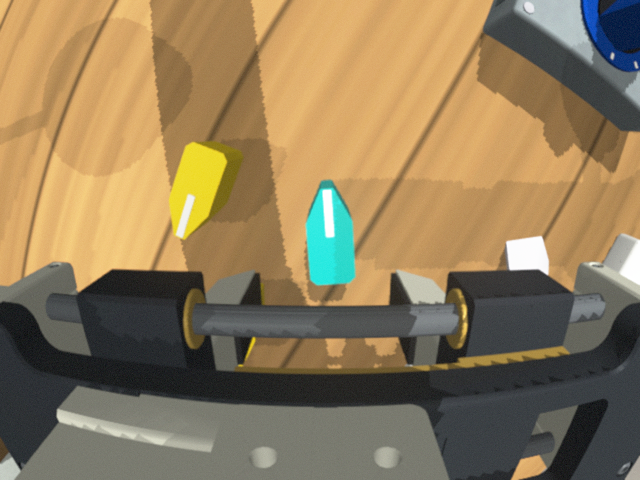

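The wrist view shows the teal knob from nose (328,185) to tail (331,285), with the white line up to (325,190). The yellow decoy is at (205,190). I'll fit the top face.

```bash
cat >> h.py <<'E'
def fit(fn,box,z,vmin=0,draw=None):
    im=cv2.imread("pics/raw_"+fn);x0,y0,x1,y1=box;c=im[y0:y1,x0:x1];h=cv2.cvtColor(c,cv2.COLOR_BGR2HSV)
    m=((h[...,0]>80)&(h[...,0]<96)&(h[...,1]>100)&(h[...,2]>vmin)).astype(np.uint8)
    m=cv2.morphologyEx(m,cv2.MORPH_CLOSE,np.ones((13,13)))
    k=max(cv2.findContours(m,0,2)[0],key=cv2.contourArea)[:,0]+[x0,y0]
    w=np.array([px2w(fn,p,z)[:2] for p in k]).astype(np.float32)
    return k,w,cv2.minAreaRect(w)
E
python3 - <<'E'
from h import *
im=cv2.imread("pics/raw_w2.png");h=cv2.cvtColor(im,cv2.COLOR_BGR2HSV)
for p in [(328,184),(328,188),(315,260),(340,270),(309,230),(352,230),(330,283)]: print(p,h[p[1],p[0]])
for v in (0,190,210):
    k,w,r=fit("w2.png",(290,160,370,300),50,v); print(v,r, k.min(0),k.max(0))
print([px2w("w2.png",p,50) for p in [(325,190),(330,236)]])
E
```

```text
(328, 184) [ 87 169 152]
(328, 188) [ 87 175 210]
(315, 260) [ 89 215 232]
(340, 270) [ 88 207 216]
(309, 230) [ 89 204 235]
(352, 230) [ 83 123 206]
(330, 283) [ 87 184 225]
0 ((521.0756225585938, -319.9645080566406), (30.01892852783203, 68.68598175048828), 32.96952438354492) [306 181] [354 284]
190 ((522.0134887695312, -321.8578186035156), (29.714834213256836, 64.10224151611328), 33.37405014038086) [306 188] [354 284]
210 ((521.9346313476562, -321.8769226074219), (29.094005584716797, 63.56864929199219), 33.69009017944336) [306 188] [353 284]
[array([ 504.4, -296.7,   50. ]), array([ 521.8, -320.9,   50. ])]
```

```bash
python3 -c "
from h import *
go(524.2,-325.2,194,2.155)"
```

```text
shift mm [  3.    2.8 106.6] turn [-0.   -0.   -0.07] t 1.6167 pos [ 523.3 -329.2  300.6] [-3.141 -0.     2.085] w 60.0
```

```bash

python3 -m pendant '[[[0.003,0.003,0.03],[0,0,-0.07],0.06],[[0.003,0.003,0.06],[0,0,-0.07],0.06],[[0.003,0.003,0.085],[0,0,-0.07],0.06],[[0.003,0.003,0.107],[0,0,-0.07],0.06],[[0.003,0.003,0.107],[0,0,-0.07],0.06],[[0.003,0.003,0.107],[0,0,-0.07],0.02],[[0.003,0.003,0.107],[0,0,-0.07],0.02],[[0.003,0.003,0.107],[0,0,-0.07],0.02],[[0.003,0.003,0.107],[0,0,-0.07],0.02],[[0.003,0.003,0.107],[0,0,-0.07],0.02]]'
python3 -c "
from h import *
go(524.2,-325.2,194,2.155)"
```

```text
time: 2.45
tool_pos: [524.7, -325.3, 195.1]
tcp_rot: [3.141, 0.002, 2.159]
contact_force: [-0.4, -0.1, -0.8]
grip_width: 31.5
shift mm [ 0.4 -0.3  1.1] turn [0.001 0.002 0.004] t 2.45 pos [ 524.7 -325.3  195.1] [3.141e+00 2.000e-03 2.159e+00] w 31.5
```

```bash

python3 -m pendant '[[[0,0,0],[0,0,0],0.02],[[0,0,-0.02],[0,0,0],0.02],[[0,0,-0.05],[0,0,0],0.02],[[0,0,-0.085],[0,0,0],0.02],[[0,0,-0.12],[0,0,0],0.02],[[0,0,-0.15],[0,0,0],0.02],[[0,0,-0.155],[0,0,0],0.02],[[0,0,-0.155],[0,0,0],0.02]]'
python3 -c "
from h import *
go(570,16,345,1.16)"
```

```text
time: 3.12
tool_pos: [524.6, -325.2, 351.5]
tcp_rot: [3.14, 0.005, 2.159]
contact_force: [0.3, 0.6, -1.7]
grip_width: 29.8
shift mm [258.8 227.    5.5] turn [0.004 0.004 0.999] t 3.1167 pos [ 524.6 -325.2  351.5] [3.14  0.005 2.159] w 29.8
```

```bash

python3 -m pendant '[[[0.026,0.023,0],[0,0,0.1],0.02],[[0.052,0.045,0],[0,0,0.2],0.02],[[0.078,0.068,0],[0,0,0.3],0.02],[[0.104,0.091,0],[0,0,0.4],0.02],[[0.13,0.114,0],[0,0,0.5],0.02],[[0.156,0.136,0],[0,0,0.6],0.02],[[0.182,0.159,0.001],[0,0,0.7],0.02],[[0.208,0.182,0.002],[0,0,0.8],0.02],[[0.234,0.205,0.003],[0,0,0.9],0.02],[[0.259,0.227,0.005],[0,0,1.0],0.02]]'
python3 -m pendant '[[[0,0,0],[0,0,0],0.02],[[0,0,0],[0,0,0],0.02],[[0,0,0],[0,0,0],0.02]]'
python3 -c "
from h import *
save('wrist','w3.png')
print([w2px('w3.png',p) for p in [(610,107.5,67),(610,107.5,87)]])"
```

```text
time: 3.95
tool_pos: [569.1, 18.2, 341.7]
tcp_rot: [-3.138, 0.001, 1.154]
contact_force: [-0.4, 0.2, -0.9]
grip_width: 29.9
time: 4.2
tool_pos: [569.3, 16.1, 342.2]
tcp_rot: [-3.139, 0.001, 1.161]
contact_force: [0.2, -0.2, -1.2]
grip_width: 29.4
[array([327.7,  93.2]), array([327.9,  89.4])]
```

View pics/w3.png

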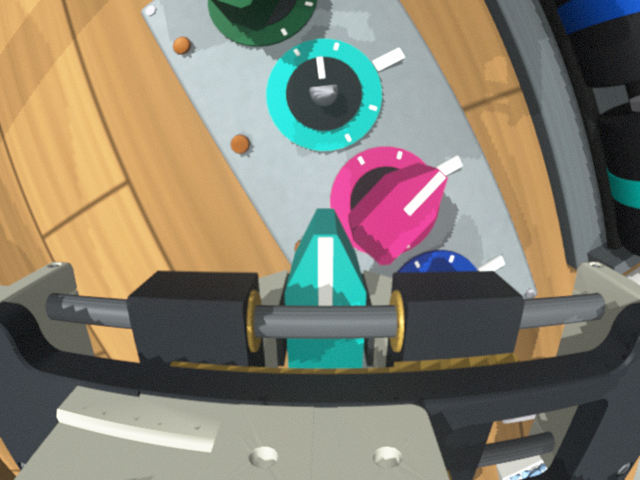

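The wrist view shows the teal station centred near (324,94), its flange tick at (320,68), its white mark at (389,60) and the pink knob at (390,205). The held knob is at the bottom with its line at x≈325. Next I'll measure these.

```bash
cat >> h.py <<'E'
def blob(fn,box,cond,z,close=1):
    im=cv2.imread("pics/raw_"+fn);x0,y0,x1,y1=box;h=cv2.cvtColor(im[y0:y1,x0:x1],cv2.COLOR_BGR2HSV).astype(int)
    m=cond(h[...,0],h[...,1],h[...,2]).astype(np.uint8);m=cv2.morphologyEx(m,cv2.MORPH_CLOSE,np.ones((close,close)))
    k=max(cv2.findContours(m,0,1)[0],key=cv2.contourArea)[:,0]+[x0,y0]
    w=np.array([px2w(fn,p,z)[:2] for p in k]).astype(np.float32)
    return k,w
white=lambda h,s,v:(s<50)&(v>200)
teal=lambda h,s,v:(h>80)&(h<96)&(s>90)
E
python3 - <<'E'
from h import *
f="w3.png"
k,w=blob(f,(255,25,395,165),teal,62,9);hu=cv2.convexHull(w);print("disc",cv2.fitEllipse(hu))
k,w=blob(f,(280,45,370,135),lambda h,s,v:(v<75),67,9);print("flange",cv2.fitEllipse(cv2.convexHull(w)))
k,w=blob(f,(310,50,332,85),white,67);print("tick",k.min(0),k.max(0),cv2.minAreaRect(w))
k,w=blob(f,(365,40,415,80),white,60);print("mark",k.min(0),k.max(0),cv2.minAreaRect(w))
o=get_obs();z=o["tool_pos"][2]-145.1;print(o["tool_pos"],o["tcp_rot"])
k,w=blob(f,(305,225,345,300),white,z);print("line",k.min(0),k.max(0),cv2.minAreaRect(w))
im=cv2.imread("pics/raw_w3.png")
a=cv2.resize(im[30:160,250:430],None,fx=4,fy=4,interpolation=2);b=cv2.resize(im[195:325,265:385],None,fx=4,fy=4,interpolation=2)
cv2.imwrite("pics/c3.png",cv2.resize(np.hstack([a,b]),None,fx=.66,fy=.66,interpolation=3))
E
```

```text
disc ((607.676513671875, 109.18975830078125), (80.18514251708984, 80.63224792480469), 17.117910385131836)
flange ((607.5310668945312, 108.80181121826172), (49.55954360961914, 50.03343963623047), 169.274658203125)
tick [317  57] [324  78] ((612.7111206054688, 126.23833465576172), (15.15872573852539, 4.315195083618164), 72.69976043701172)
mark [372  47] [404  70] ((659.795166015625, 115.66307830810547), (23.431047439575195, 9.077937126159668), 6.483067035675049)
[569.40874242  15.5259434  342.60142236] [-3.13973777e+00  1.14703429e-03  1.15931652e+00]
line [318 237] [332 299] ((577.9741821289062, 37.818634033203125), (23.57147216796875, 5.146531105041504), 66.84927368164062)
```

View pics/c3.png

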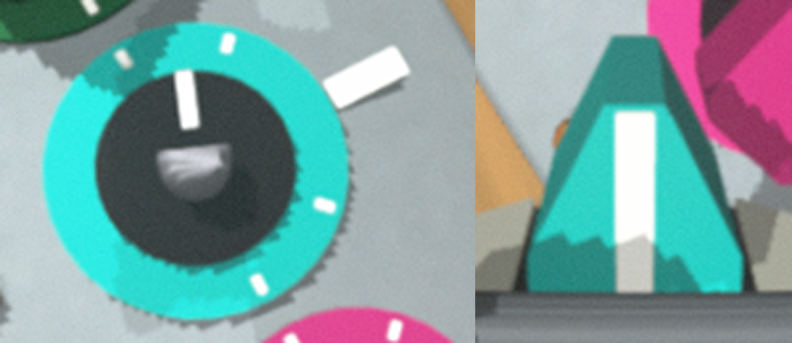

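```bash
python3 - <<'E'
from h import *
o=get_obs();R=Ro.from_euler("xyz",o["tcp_rot"])
for uv in [(325.6,234.4),(318.8,234),(333,234),(325.6,238)]:
    print(uv,R.inv().apply(px2w("w3.png",uv,197.5)-o["tool_pos"]).round(1))
go(608,108.8,345,1.27)
E
```

```text
(325.6, 234.4) [ 36.6  -0.6 145.1]
(318.8, 234) [ 36.8  -3.  145.1]
(333, 234) [ 36.9   1.9 145.1]
(325.6, 238) [ 35.4  -0.6 145.1]
shift mm [100.9  -1.9  -2.5] turn [-0.002  0.001 -0.111] t 4.25 pos [569.4  15.5 342.6] [-3.140e+00  1.000e-03  1.159e+00] w 30.0
```

```bash

python3 -m pendant '[[[0.03,0,0],[0,0,-0.05],0.02],[[0.065,-0.002,0],[0,0,-0.1],0.02],[[0.09,-0.002,0],[0,0,-0.104],0.02],[[0.1005,-0.0015,0],[0,0,-0.104],0.02],[[0.1005,-0.0015,0.02],[0,0,-0.104],0.02],[[0.1005,-0.0015,0.045],[0,0,-0.104],0.02],[[0.1005,-0.0015,0.053],[0,0,-0.104],0.02],[[0.1005,-0.0015,0.053],[0,0,-0.104],0.02],[[0.1005,-0.0015,0.053],[0,0,-0.104],0.02]]'
python3 - <<'E'
from h import *
go(608,108.3,287,1.262)
save("scene","s4.png");save("side","d4.png")
print(w2px("s4.png",(608,108,87)),w2px("d4.png",(608,108,87)))
def cr(f):
    u,v=w2px(f,(608,108,87)).astype(int);im=cv2.imread("pics/raw_"+f);return cv2.resize(im[v-40:v+40,u-40:u+40],(400,400),interpolation=2)
cv2.imwrite("pics/c4.png",np.hstack([cr("s4.png"),cr("d4.png")]))
E
```

```text
time: 5.0
tool_pos: [608.7, 107.9, 290.8]
tcp_rot: [-3.141, 0.001, 1.261]
contact_force: [0.0, -0.9, -0.2]
grip_width: 29.9
shift mm [ 0.2 -0.8  3.9] turn [-0.001  0.001 -0.001] t 5.0 pos [608.7 107.9 290.8] [-3.141e+00  1.000e-03  1.261e+00] w 29.9
[376.9 213. ] [244.2 264.6]
```

View pics/c4.png

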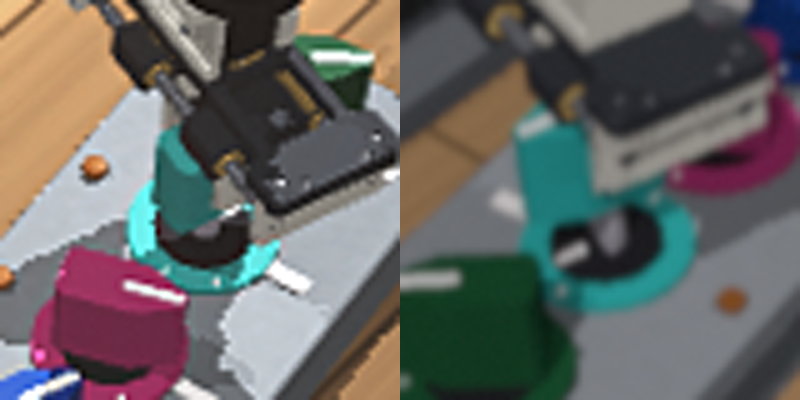

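```bash

python3 -m pendant '[[[0.0002,-0.0006,0.004],[0,0,0],0.02],[[0.0002,-0.0006,0.008],[0,0,0],0.02],[[0.0002,-0.0006,0.011],[0,0,0],0.02],[[0.0002,-0.0006,0.011],[0,0,0],0.02]]'; python3 -m pendant '[[[0,0,0.001],[0,0,0],0.02],[[0,0,0.002],[0,0,0],0.02],[[0,0,0.002],[0,0,0],0.02]]'
```

```text
time: 5.43
tool_pos: [607.8, 109.4, 279.1]
tcp_rot: [-3.141, 0.0, 1.263]
contact_force: [-1.1, -0.4, -1.5]
grip_width: 29.9
time: 5.68
tool_pos: [608.0, 109.4, 277.6]
tcp_rot: [-3.142, 0.0, 1.263]
contact_force: [0.3, 0.2, -0.8]
grip_width: 30.0
```

No contact force 4 mm below the shaft top, so the bore is over the shaft. I'll continue down.

```bash

python3 -m pendant '[[[0,0,0.003],[0,0,0],0.02],[[0,0,0.006],[0,0,0],0.02],[[0,0,0.006],[0,0,0],0.02]]'; python3 -m pendant '[[[0,0,0.003],[0,0,0],0.02],[[0,0,0.006],[0,0,0],0.02],[[0,0,0.006],[0,0,0],0.02]]'
```

```text
time: 5.93
tool_pos: [607.8, 109.4, 271.0]
tcp_rot: [-3.141, 0.0, 1.263]
contact_force: [0.4, -0.2, -1.1]
grip_width: 29.9
time: 6.18
tool_pos: [607.8, 109.3, 265.0]
tcp_rot: [-3.14, 0.001, 1.263]
contact_force: [0.2, -0.9, -1.0]
grip_width: 29.7
```

```bash

python3 -m pendant '[[[0,0,0.002],[0,0,0],0.02],[[0,0,0.003],[0,0,0],0.02],[[0,0,0.0035],[0,0,0],0.02],[[0,0,0.0035],[0,0,0],0.02],[[0,0,0.0035],[0,0,0],0.02]]'
```

```text
time: 6.6
tool_pos: [608.0, 109.4, 262.3]
tcp_rot: [3.141, 0.0, 1.263]
contact_force: [-0.1, -1.2, -0.8]
grip_width: 29.7
```

```bash

python3 -m pendant '[[[0,0,0.001],[0,0,0],0.02],[[0,0,0.002],[0,0,0],0.02],[[0,0,0.002],[0,0,0],0.02],[[0,0,0.002],[0,0,0],0.02]]'
```

```text
time: 6.93
tool_pos: [608.0, 109.4, 262.0]
tcp_rot: [3.14, -0.0, 1.263]
contact_force: [-3.3, -0.6, 8.4]
grip_width: 29.9
```

Contact of 8.4 N at the predicted seated height (262.1) means the knob is home. I'll ease off slightly and turn it clockwise about 1.15 rad.

```bash

python3 -m pendant '[[[0,0,-0.001],[0,0,0.1],0.02],[[0,0,-0.001],[0,0,0.22],0.02],[[0,0,-0.001],[0,0,0.34],0.02],[[0,0,-0.001],[0,0,0.46],0.02],[[0,0,-0.001],[0,0,0.58],0.02],[[0,0,-0.001],[0,0,0.7],0.02],[[0,0,-0.001],[0,0,0.82],0.02],[[0,0,-0.001],[0,0,0.94],0.02],[[0,0,-0.001],[0,0,1.06],0.02],[[0,0,-0.001],[0,0,1.15],0.02]]'
python3 -m pendant '[[[0,0,0],[0,0,0],0.02],[[0,0,0],[0,0,0],0.02]]'
```

```text
time: 7.77
tool_pos: [608.3, 109.2, 262.0]
tcp_rot: [3.141, -0.001, 0.107]
contact_force: [-1.3, -1.2, 2.6]
grip_width: 29.6
time: 7.93
tool_pos: [608.3, 109.3, 262.0]
tcp_rot: [3.141, -0.001, 0.116]
contact_force: [-0.4, -0.6, 5.0]
grip_width: 29.6
```

Yaw is 0.116, as wanted. I'll open the fingers to 44 mm only, because of the neighbours, then retreat upward and look.

```bash

python3 -m pendant '[[[0,0,0],[0,0,0],0.044],[[0,0,0],[0,0,0],0.044],[[0,0,0],[0,0,0],0.044],[[0,0,0],[0,0,0],0.044],[[0,0,-0.02],[0,0,0],0.044],[[0,0,-0.05],[0,0,0],0.044],[[0,0,-0.085],[0,0,0],0.044],[[-0.02,0,-0.12],[0,0,0],0.044],[[-0.04,0,-0.15],[0,0,0],0.044],[[-0.06,0,-0.16],[0,0,0],0.044]]'
python3 -m pendant '[[[0,0,0],[0,0,0],0.044],[[0,0,0],[0,0,0],0.044],[[0,0,0],[0,0,0],0.044]]'
python3 - <<'E'
from h import *
save("wrist","w5.png");save("scene","s5.png")
u,v=w2px("w5.png",(608,109,117)).astype(int);print(u,v)
a=cv2.imread("pics/raw_w5.png");a=cv2.resize(a[max(v-110,0):max(v-110,0)+200,u-100:u+100],(400,400),interpolation=2)
u,v=w2px("s5.png",(608,108,87)).astype(int);b=cv2.imread("pics/raw_s5.png");b=cv2.resize(b[v-50:v+50,u-50:u+50],(400,400),interpolation=2)
cv2.imwrite("pics/c5.png",np.hstack([a,b]))
u,v=w2px("w5.png",(608,109,117)).astype(int)
try:
    k,w=blob("w5.png",(u-15,v-60,u+15,v+15),white,117);print("line",k.min(0),k.max(0),cv2.minAreaRect(w))
except Exception as e: print(e)
E
```

```text
time: 8.77
tool_pos: [548.1, 102.6, 425.9]
tcp_rot: [3.141, -0.007, 0.113]
contact_force: [-0.5, -1.0, 0.8]
grip_width: 44.3
time: 9.02
tool_pos: [548.6, 102.6, 420.5]
tcp_rot: [-3.142, 0.001, 0.113]
contact_force: [0.2, -0.0, -0.2]
grip_width: 44.1
325 150
line [319  90] [339 143] ((634.2424926757812, 109.16386413574219), (40.64327621459961, 15.060831069946289), 6.709661483764648)
```

View pics/c5.png

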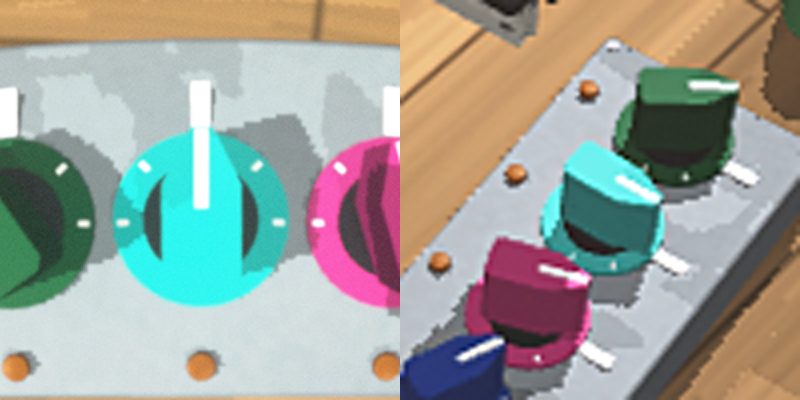

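The nose line runs straight into the white mark (crop (200,205) up to (200,85)), the knob sits as low as its neighbours, and the gripper is clear. I'll hand the job in.

```bash
python3 -c "
from plant import *
print(close_job(), get_obs()['time'])"
```

```text
the job is handed in; nothing more can be done
the job is handed in; nothing more can be done
```

The teal knob is back on its shaft, turned clockwise about 1.15 rad to the white mark, and released. I handed the job in after about 9 s of robot time.

- **Seating:** the knob went down the shaft with almost no force. It met the flange with 8.4 N at a tool height of 262.0 mm, against 262.1 mm predicted.
- **Alignment:** the final wrist picture shows the nose line running straight into the white mark. The tool yaw was 0.116 rad, and I had measured the mark at 0.11 to 0.13 rad.
- **Other knobs:** blue, green and pink look undisturbed by eye. I did not measure their noses again.
- **Release:** the gripper had backed well clear, with contact force near zero.

**Checks that failed or weren't made:** my automatic fit of the nose line in the last picture merged it with the white mark, so I judged the final angle by eye and by the tool yaw. I had no reading of the shaft's own angle. It is keyed to the knob, so it should have followed to within the 0.25 rad of play.

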